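Discard a used tube in the bench pedal bin

TASK

Throw away the used culture tube that stands by itself on the white bench mat: push the pedal of the bench bin right down to its stop so that the lid swings over and stays open by itself, let the pedal come back up, put the tube in the bin, then tip the lid shut again. Open the bin by the pedal only, and leave the burner, the tube rack and the tip box where they stand.

Things in the scene. Friction and masses are not known exactly. Their poses are not given: they have to be found in the camera images.
- bin: Bench-top pedal bin, fixed to the bench: white steel shell 140 mm deep (x) by 200 mm wide (y), rim 188 mm high, open pail inside, grey plastic lid on top (top face 194 mm high when shut). Origin: centre of its underside on the bench; its own -x axis points out of the front, where the pedal is; the lid's hinge is along the back top edge.
- bin_mouth (a point): Centre of the pail's open mouth, at rim height (188 mm). The pail is 113 mm (bin x) by 194 mm (bin y) inside and its floor lies 132 mm below this point. Axes as the bin's.
- pedal_pad (a point): Middle of the top of the pedal's bare metal pad with three thin black grip strips, 46 mm long (out of the front) by 84 mm wide. It stands 37 mm in front of the front wall and, released, 43 mm above the bench with its outer end slightly higher; at the stop it is about 18 mm above the bench. Moves with the pedal.
- pedal (a joint): Pedal angle, rad: 0 released (up), grows as it is pressed, stop at 0.333. It pivots 76 mm behind the middle of the pad, about an axis along the bin's y. A return spring lifts it (4 N at the pad, rising to 6 N) and a push rod lifts the lid with it: some 6 to 10 N in all to press, dropping to about 6 N once the lid has gone over, and rising steeply at the stop. Short of about 85 percent of the stroke the lid falls shut again when the pedal is let go.
- lid (a joint): Lid angle, rad: 0 shut; 1.57 upright; 1.83 leaning back against its stop, where it stays by its own weight with the pedal let go. Once tipped forward past upright it falls shut by itself in about a second, damped. The lid weighs about 0.1 kg.
- lid_hinge (a point): Middle of the lid's hinge line: 67 mm behind the bin's centre, 186 mm above the bench; the hinge runs along the bin's y.
- lid_edge (a point): Middle of the lid's free front edge, 138 mm from the hinge line; the lid is 206 mm wide and about 5 mm thick with a 12 mm rim turned down. With the lid standing open, this point is its upper edge (about 320 mm above the bench) and the lid's outer face looks away from the pedal.
- mat: White bench mat 190 x 190 x 5 mm lying flat on the bench, fixed; origin at the centre of its underside. The used tube and the burner stand on it.
- tube_center (a point): Centre of the used tube, half-way up (46 mm above its foot): an upright flat-bottomed plastic tube 25 mm in diameter and 92 mm tall in all, the top 20 mm being a ribbed red screw cap 29 mm in diameter. 35 g, loose. It is the only tube outside the rack.
- burner: Bystander, loose: gas burner with a round grey foot 76 mm across and a steel pipe 16 mm across reaching 143 mm high; origin under the middle of the foot. Stands on the mat behind the tube.
- rack: Bystander, loose: orange tube rack 85 mm (x) by 200 mm (y), 62 mm high, holding five capped tubes that reach 97 mm high; origin at the centre of its underside.
- tipbox: Bystander, loose: shut light-blue pipette tip box 87 mm (x) by 124 mm (y), 69 mm high; origin at the centre of its underside.
Mind the look-alikes: they are no part of the job. What is shaped like the part that bears tube_center but blue or brown is not meant.

How it is judged:
On the way, in this order (a step that is already met when the one before it is completed fails the run):
1. the pedal is pressed down to its stop (value of joint pedal above 0.295 rad), for 0.05 s.
2. the pedal is let up again and the lid stays open by itself (value of joint pedal below 0.04 rad and value of joint lid above 1.65 rad), for 0.3 s.
3. the tube lies in the bin, let go, with the lid still open (z of tube_center in the frame of bin_mouth below -0.03 m and x of tube_center in the frame of bin_mouth between -0.058 and 0.058 m and y of tube_center in the frame of bin_mouth between -0.098 and 0.098 m and contact force between tube and the fingers below 0.1 N and value of joint lid above 1.4 rad), for 0.2 s.
At the end, for the whole second after the job is handed in: The used tube is at rest inside the bin's pail (its centre at least 30 mm below the rim), the lid is shut (within 0.05 rad), and the pedal is fully up (within 0.04 rad) (value of joint lid below 0.05 rad and value of joint pedal below 0.04 rad and z of tube_center in the frame of bin_mouth below -0.03 m and x of tube_center in the frame of bin_mouth between -0.058 and 0.058 m and y of tube_center in the frame of bin_mouth between -0.098 and 0.098 m and linear speed of tube below 0.05 m/s); the robot touches nothing.
It fails at once if the lid is lifted open by the gripper or arm instead of by the pedal (value of joint pedal below 0.1 rad and value of joint lid between 0.15 and 1.4 rad and velocity of joint lid above 0.3 rad/s and (contact force between lid and the fingers above 0.5 N or contact force between lid and the arm above 0.5 N)).
It fails at once if the burner is shifted by more than 20 mm or tipped (distance of burner from where it was at the start of the episode above 0.02 m or angle between burner's own z axis and vertical above 0.3 rad).
It fails at once if the tube rack is shifted by more than 20 mm (distance of rack from where it was at the start of the episode above 0.02 m).
It fails at once if the tip box is shifted by more than 20 mm (distance of tipbox from where it was at the start of the episode above 0.02 m).
It also fails if it takes over 72 s, if anything falls off the work surface, if the arm or the gripper's body presses on something with over 40 N, if the wrist force passes 120 N, or if a joint passes its speed limit or range.

ROBOT

A 6-joint arm with a two-finger parallel gripper is mounted at the origin on the work surface. World frame = base frame: x ahead of the robot, y to its left, z up, the work surface at z = 0. Lengths are in m, angles in rad, forces in N, time in s.
With the tool pointing down it reaches from about 0.375 to 0.975 m from the base axis. Payload 3.8 kg.
Tool frame: the origin (TCP) lies on the centre line of the jaws, within the pads' length; the fingertips stand 14 mm ahead of it and the grasp point (between the pads) lies 5 mm behind it; z points along the fingers, y is the line along which they close (so a half turn about z gives the same grasp; the last joint's range is limited). The gripper opens to 85 mm and grips with 20 to 120 N. Pads are 22 mm wide; open, the fingers measure 114 mm over their backs; the gripper's body (76 mm by 85 mm) begins 54 mm behind the grasp point. The pads swing forward as they close: fully open they stand 13 mm farther back than shut.
Start: joints at [-1.352, 0.264, 1.604, -0, 1.274, -0.037], TCP at [0.171, -0.653, 0.245] pointing down, gripper open.
Joint ranges: [-2.63, 2.63], [-0.94, 2.18], [0.31, 2.57], [-1.31, 4.45], [0, 2.66], [-2.55, 2.55]. Speed limits (rad/s): [2.57, 2.57, 3.14, 3.14, 3.14, 3.14].

INTERFACE

Orientations are given as a rotation vector (axis times angle).
In Python, from workcell import bot, eyes, spot_in gives the robot as it stands.
- The arm moves only by the tool carry_out, never from a script. Its argument "series" is text: rows parted by semicolons, each of 4 numbers parted by spaces: the shift along the world's x, y, z in m, then the turn about the world's z in degrees. In form: tx ty tz roll; .... A call has 1 to 20 rows; each row shifts and turns the commanded pose from where the row before left it; what a row does not reach is not made up. A row lasts 1/8 s, in which the tool goes at most 62.5 mm and 10.7 degrees, less where a joint would pass 70% of its speed; a pose out of reach is approached as far as the arm can. A call is refused whole if a number of a shift passes 0.0625 or a number of a turn 10.7, either way. A call with a gripper value outside its range is refused whole. "jaw" is the gripper command: -1 is shut, 1 is fully open, values between are in proportion, set as the call begins (left out, the last holds). The fingers move at their own pace and stop on an object; "grip_force" is the grip in N (left out, the last holds). Time passes only in rows, so rows that do not move let the fingers close. It gives the time, the measured TCP pose, the force, the opening and the grip force at its end, in the units of the state.
- bot.read_state(): the state, without advancing time (a new reading comes with each control period).
- eyes.read_camera(name): name is "scene" or "top" or "wrist"; returns (picture, depth): 480x640x3 uint8, blue, green, red; 480x640 float32, m along the optical axis (not along the pixel's ray), 0 where there is no reading.
- eyes.get_calibration(name): a dict with "K" (3x3 intrinsics, pixels), "position" and "rotation" of the camera in the world; the wrist camera has in their place "T_tool_cam" (4x4, takes a point from camera to tool coordinates, whose origin is the TCP and whose axes are the flange's). Camera axes: x right, y down, z forward; pixel columns grow to the right and rows downward; lengths in m; the calibration is good to about 2 mm. A picture is of the moment at which its call begins: read the wrist's pose just before it. get_calibration takes no time and is no camera call.
- bot.finish_job(): hands the job in; it is judged then, once.
Trained networks look in the newest picture that a camera, given by its name, has taken for a name from the list of things; names that differ only in an ending like _2 or _b are one class to them, and where a whole thing is asked for, a point or a joint stands for the part that bears it (a point fixed in the world has none). Each returns a list of dicts, best first, with "score" (0 to 1); they miss things now and then, are a little off and sometimes report something else, mostly with a low value. They report only what shows in the picture. A call takes as long as a camera call. They do not tell look-alikes from the thing itself.
- spot_in(camera, target): "rect" ([centre column, centre row, width, height] in pixels, round what is visible of it).
The state is a dict: "time": time; "q": joint angles; "joint_vel": joint speeds; "joint_torque": joint torques, N m; "tool_pos": TCP position; "tcp_rot": TCP orientation; "wrist_force": force on the tool from outside, world axes, zero at the start; "torque": the same for the moment, N m; "width": opening from 0.0 (shut) to 1.0 (fully open); "grip_force": force on a finger pad.
Only numpy, scipy, OpenCV 4.12 (cv2) and the standard library are available. Lean on these libraries where they do the work, as an engineer would, in place of code of your own. Each camera call takes 0.05 s, during which the arm holds its last target. There are 200 camera calls.

## Working session

There is one attempt and no reset: what is moved stays moved. The work goes in short steps, Python scripts to look and compute and a tool call to move; the robot and the scene stay as the last step left them, time stands still between calls to the robot, and variables do not carry over. Pictures are saved under pics/ and viewed, at most 10 in all, crops included, and the job is handed in when it is done.

Besides the shell and the picture viewer there is one more tool, called after "Emit:" by a JSON object that holds its "op" and its "data", one argument or row to a line. carry_out: Moves the arm, as the interface text tells. Its arguments: {"type":"object","properties":{"series":{"type":"string"},"jaw":{"type":"number"},"grip_force":{"type":"number"}},"required":["series"]}

```bash
mkdir -p pics; cat > h.py <<'E'
import numpy as np, cv2
from workcell import bot, eyes, spot_in
from scipy.spatial.transform import Rotation as R
def cloud(cam):
    s=bot.read_state(); im,d=eyes.read_camera(cam); c=eyes.get_calibration(cam); K=np.array(c["K"])
    v,u=np.mgrid[0:480,0:640]
    p=np.stack([(u-K[0,2])/K[0,0]*d,(v-K[1,2])/K[1,1]*d,d],-1)
    if "position" in c:
        r=np.array(c["rotation"]); r=r if r.shape==(3,3) else R.from_rotvec(r).as_matrix()
        P=p@r.T+np.array(c["position"])
    else:
        T=np.array(c["T_tool_cam"]); p=p@T[:3,:3].T+T[:3,3]
        P=p@R.from_rotvec(s["tcp_rot"]).as_matrix().T+np.array(s["tool_pos"])
    P[d==0]=np.nan
    return im,d,P
E
python3 - <<'E'
from h import *
ims=[]
for c in("scene","top"):
    im,d,P=cloud(c); ims.append(im); np.save(c+".npy",P); cv2.imwrite("pics/%s0.png"%c,im)
    for n in("bin","pedal_pad","lid_edge","tube_center","burner","rack","tipbox","mat"):
        for o in spot_in(c,n)[:3]:
            r=o["rect"]; u,v=int(r[0]),int(r[1]); print(c,n,np.round(r),round(o["score"],2),np.round(P[min(v,479),min(u,639)],3))
print(bot.read_state())
E
```

```text
scene bin [270. 162. 120. 131.] 0.98 [ 0.577 -0.038  0.197]
scene lid_edge [269. 134. 116.  70.] 0.75 [ 0.54  -0.115  0.196]
scene lid_edge [190. 261.  79. 102.] 0.46 [0.795 0.022 0.09 ]
scene lid_edge [269. 163. 120. 134.] 0.23 [ 0.564 -0.075  0.16 ]
scene tube_center [378. 322.  20.  34.] 0.96 [0.562 0.315 0.079]
scene tube_center [388. 206.  16.  40.] 0.96 [0.364 0.088 0.062]
scene tube_center [354. 248.  16.  40.] 0.87 [0.496 0.149 0.067]
scene burner [308. 250.  40.  63.] 0.61 [0.577 0.103 0.066]
scene rack [189. 259.  83. 106.] 0.61 [0.793 0.016 0.088]
scene tipbox [485. 363.  88.  90.] 0.78 [0.451 0.471 0.07 ]
scene tipbox [268. 135. 118.  73.] 0.52 [ 0.54  -0.115  0.196]
scene mat [343. 274. 121.  98.] 0.62 [0.524 0.152 0.005]
top bin [423. 263. 112. 106.] 0.74 [ 0.514 -0.126  0.196]
top pedal_pad [431. 304.  36.  27.] 0.93 [ 0.434 -0.167  0.049]
top pedal_pad [427. 256. 103.  88.] 0.69 [ 0.529 -0.136  0.196]
top lid_edge [427. 256. 110.  93.] 0.78 [ 0.533 -0.135  0.192]
top tube_center [242. 267.  13.  13.] 0.7 [0.545 0.298 0.094]
top tube_center [241. 300.  17.  14.] 0.59 [
[... 289 characters left out ...]
94 [0.527 0.144 0.005]
{'time': 0.9, 'q': array([-1.35190105e+00,  2.63879778e-01,  1.60402857e+00, -8.88611958e-06,
        1.27371982e+00, -3.69194646e-02]), 'joint_vel': array([ 0.00074801,  0.0012532 , -0.00158547,  0.00204027,  0.0010527 ,
       -0.0013757 ]), 'joint_torque': array([-1.71850581e-03, -5.15058661e+01, -3.67735827e+01, -1.41313390e-04,
        7.68299651e-04,  2.67652371e-05]), 'tool_pos': array([ 0.17077488, -0.65301294,  0.24527791]), 'tcp_rot': array([-3.11589415e+00, -4.00737710e-01,  1.83601104e-05]), 'wrist_force': array([-0.25536503, -0.4809631 ,  1.31126044]), 'torque': array([ 0.0183102 ,  0.00942007, -0.00562899]), 'grip_force': 0.0, 'width': 0.9976879882579598}
```

View pics/scene0.png

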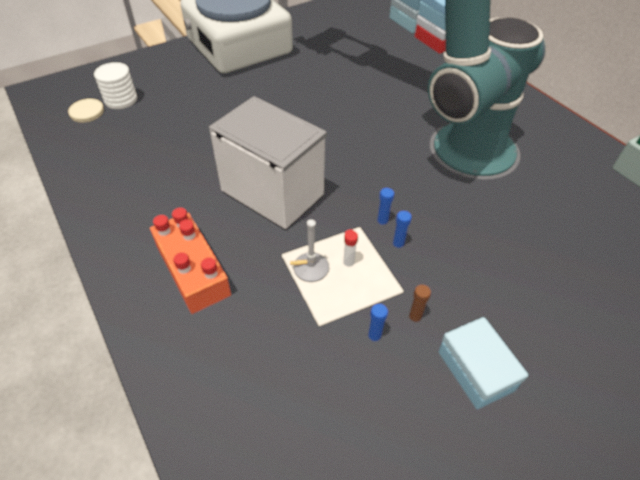

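View pics/top0.png

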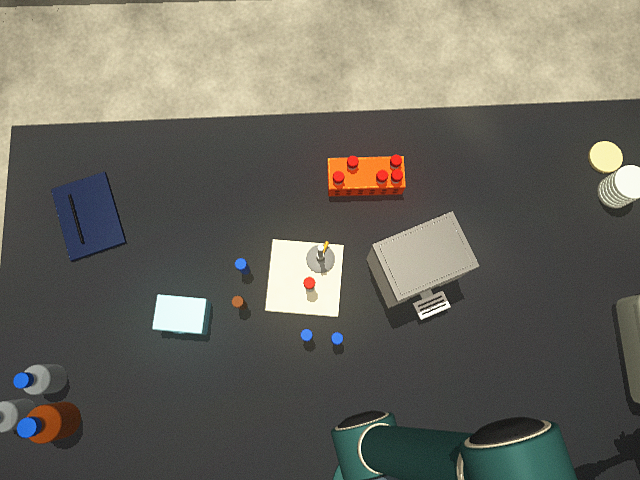

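The scene shows the bin with its lid shut, with the pedal toward the robot at top (432,304).
Tube candidates in the top view: red cap on the mat (309,283), blue (241,265), (307,335) and (337,339), brown (238,301), and red ones in the rack. Only (309,283) is red and alone on the mat. I'll confirm it in a crop.

```bash
python3 - <<'E'
from h import *
im=cv2.imread("pics/scene0.png"); cv2.imwrite("pics/crop.png",cv2.resize(im[180:350,270:440],None,fx=3.5,fy=3.5,interpolation=cv2.INTER_CUBIC))
top=cv2.imread("pics/top0.png")
P=np.load("top.npy"); S=np.load("scene.npy")
for n,Q in(("top",P),("scene",S)):
    m=(abs(Q[...,2]-.194)<.008)&(abs(Q[...,0]-.55)<.2)&(abs(Q[...,1]+.12)<.2)
    q=Q[m][:,:2].astype(np.float32); r=cv2.minAreaRect(q); print(n,"lid",m.sum(),r,np.median(Q[m][:,2])); print(np.round(cv2.boxPoints(r),3))
q=P[285:325,405:460]; k=(q[...,2]>.035)&(q[...,2]<.065); q=q[k]; print("pad",len(q),cv2.minAreaRect(q[:,:2].astype(np.float32)),np.median(q[:,2]))
for n,Q,I in(("top",P,top),("scene",S,im)):
    h=cv2.cvtColor(I,cv2.COLOR_BGR2HSV)
    red=((h[...,0]<8)|(h[...,0]>172))&(h[...,1]>150)&(abs(Q[...,0]-.5)<.06)&(abs(Q[...,1]-.145)<.06)
    q=Q[red&(Q[...,2]>.075)]; print(n,"cap",len(q),np.round(q.mean(0),3),np.round(q.min(0),3),np.round(q.max(0),3))
    q=Q[(abs(Q[...,0]-.57)<.06)&(abs(Q[...,1]-.11)<.06)&(Q[...,2]>.115)&(Q[...,2]<.16)]; print("pipe",len(q),q.min(0),q.max(0))
E
```

```text
top lid 5511 ((0.5342970490455627, -0.1324402391910553), (0.14544376730918884, 0.20738212764263153), 19.794309616088867) 0.19504556024048814
[[ 0.431 -0.06 ]
 [ 0.501 -0.255]
 [ 0.638 -0.205]
 [ 0.568 -0.01 ]]
scene lid 4417 ((0.5338922739028931, -0.1311863213777542), (0.14870934188365936, 0.2107301950454712), 20.3812313079834) 0.19726223419021416
[[ 0.427 -0.058]
 [ 0.501 -0.256]
 [ 0.64  -0.204]
 [ 0.567 -0.007]]
pad 648 ((0.4386671185493469, -0.16024789214134216), (0.06013952195644379, 0.09964186698198318), 20.37116813659668) 0.04169322588115598
top cap 104 [0.496 0.136 0.096] [0.484 0.123 0.08 ] [0.51  0.148 0.103]
pipe 46 [0.56476531 0.09816025 0.11621758] [0.58015004 0.11262793 0.15291229]
scene cap 141 [0.502 0.141 0.096] [0.489 0.123 0.083] [0.512 0.153 0.102]
pipe 120 [0.56462949 0.09948288 0.11500941] [0.57944906 0.11536985 0.15276881]
```

View pics/crop.png

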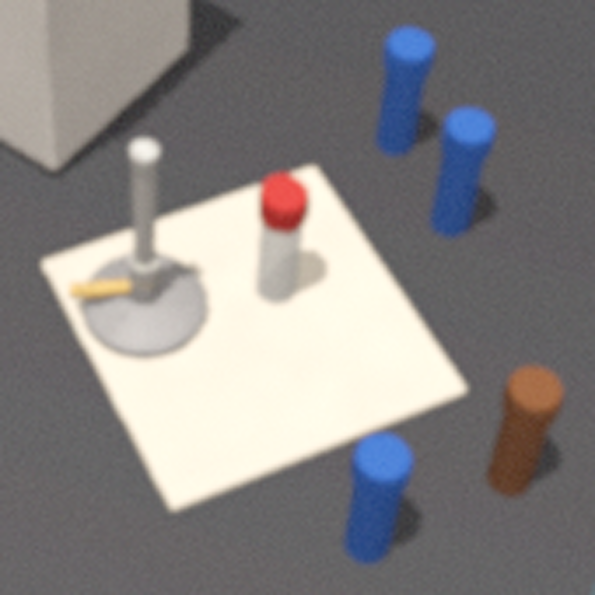

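The crop shows one red-capped tube alone on the mat, with the burner to its left. The three blue and one brown are look-alikes, so this is the one meant.

```bash
python3 -c "
from h import *
print(np.round(eyes.get_calibration('wrist')['T_tool_cam'],3))"
```

```text
[[-0.001 -0.963 -0.269  0.068]
 [ 1.    -0.001  0.001  0.001]
 [-0.001 -0.269  0.963 -0.128]
 [ 0.     0.     0.     1.   ]]
```

Emit:
{"op": "carry_out", "data": {
  "series": "0.025 0.048 0 1; 0.025 0.048 0 1; 0.025 0.048 0 1; 0.025 0.048 0 1; 0.025 0.048 0 1; 0.025 0.048 0 0.4; 0.025 0.048 0 0; 0.025 0.048 0 0; 0.025 0.048 0 0; 0.025 0.048 0 0; 0 0 0 0; 0 0 0 0",
  "jaw": -1
}}

```text
time: 2.4
tool_pos: [0.4207, -0.1732, 0.2454]
tcp_rot: [3.093, 0.549, -0.0]
wrist_force: [-0.7, 0.5, -0.2]
width: 0.002
grip_force: 0.0
```

```bash
python3 - <<'E'
from h import *
print(bot.read_state()["q"].round(2))
im,d,P=cloud("wrist"); cv2.imwrite("pics/w1.png",im)
c=np.array([.536,-.131]);a=np.deg2rad(20.1);ex=np.array([np.cos(a),np.sin(a)]);ey=np.array([-ex[1],ex[0]])
b=P[...,:2]-c; bx,by=b@ex,b@ey
m=(P[...,2]>.03)&(P[...,2]<.065)&(abs(by)<.06)&(bx>-.18)&(bx<-.075)
print(m.sum(),bx[m].min(),bx[m].max(),by[m].min(),by[m].max(),cv2.minAreaRect(P[m][:,:2].astype(np.float32)))
for x in np.arange(-.14,-.075,.008):
    k=m&(abs(bx-x)<.004); print(round(x,3),k.sum(),np.median(P[k][:,2]).round(4) if k.any() else 0, (by[k].min().round(3),by[k].max().round(3)) if k.any() else 0)
E
```

```text
[-0.44 -0.16  2.05 -0.    1.25  0.78]
3527 -0.13096110958156915 -0.09015987305293009 -0.04394432783985338 0.040008370876848144 ((0.4328460991382599, -0.17084473371505737), (0.04079833999276161, 0.08394879102706909), 20.089704513549805)
-0.14 0 0 0
-0.132 247 0.044 (np.float64(-0.043), np.float64(0.04))
-0.124 656 0.044 (np.float64(-0.043), np.float64(0.04))
-0.116 683 0.0427 (np.float64(-0.043), np.float64(0.04))
-0.108 677 0.0421 (np.float64(-0.044), np.float64(0.04))
-0.1 745 0.0412 (np.float64(-0.044), np.float64(0.039))
-0.092 519 0.0397 (np.float64(-0.044), np.float64(0.039))
-0.084 0 0 0
-0.076 0 0 0
```

View pics/w1.png

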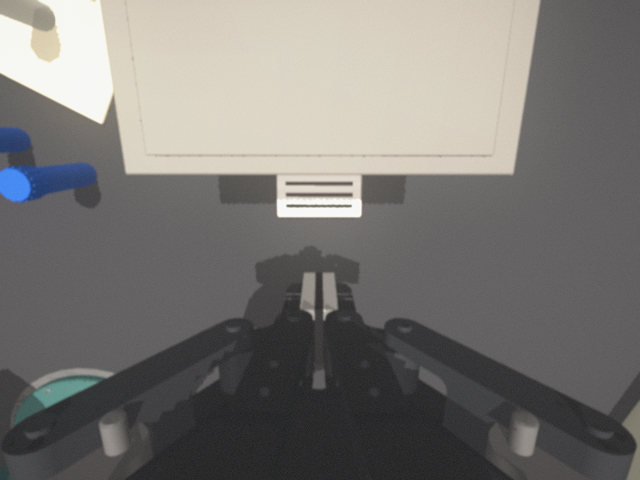

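The wrist view shows the pedal pad at (319,195). It measures 84 mm wide with z about 0.042 at the middle, which matches the description. The camera would hang over the bin in this pose, so I'll turn the tool half around.

Emit:
{"op": "carry_out", "data": {
  "series": "0.002 -0.001 0 10.6; 0 0 0 10.6; 0 0 0 10.6; 0 0 0 10.6; 0 0 0 10.6; 0 0 0 10.6; 0 0 0 10.6; 0 0 0 10.6; 0 0 0 10.6; 0 0 0 10.6; 0 0 0 10.6; 0 0 0 10.6; 0 0 0 10.6; 0 0 0 10.6; 0 0 0 10.6; 0 0 0 10.6; 0 0 -0.03 10.4; 0 0 -0.05 0; 0 0 -0.05 0; 0 0 -0.04 0"
}}

```text
time: 4.95
tool_pos: [0.4214, -0.1755, 0.0734]
tcp_rot: [0.542, -3.093, -0.001]
wrist_force: [-0.2, -0.1, -1.0]
width: 0.003
grip_force: 0.0
```

Emit:
{"op": "carry_out", "data": {
  "series": "0 0 -0.005 0; 0 0 0 0; 0 0 -0.005 0; 0 0 -0.005 0; 0 0 0 0; 0 0 0 0"
}}

```text
time: 5.7
tool_pos: [0.423, -0.174, 0.0606]
tcp_rot: [-0.547, 3.093, -0.0]
wrist_force: [1.2, 0.7, -0.5]
width: -0.002
grip_force: 0.0
```

Emit:
{"op": "carry_out", "data": {
  "series": "0 0 -0.005 0; 0 0 -0.005 0; 0 0 -0.005 0; 0 0 -0.005 0; 0 0 -0.005 0; 0 0 0 0; 0 0 0 0"
}}

```text
time: 6.58
tool_pos: [0.423, -0.1744, 0.0355]
tcp_rot: [-0.548, 3.093, -0.001]
wrist_force: [-0.9, -2.0, 4.0]
width: 0.001
grip_force: 2.2
```

Emit:
{"op": "carry_out", "data": {
  "series": "0 0 -0.003 0; 0 0 -0.002 0; 0 0 -0.002 0; 0 0 0 0; 0 0 0 0"
}}

```text
time: 7.2
tool_pos: [0.4238, -0.1742, 0.0289]
tcp_rot: [-0.546, 3.092, -0.001]
wrist_force: [-0.2, -0.4, 5.3]
width: 0.001
grip_force: 2.7
```

Emit:
{"op": "carry_out", "data": {
  "series": "0 0 -0.002 0; 0 0 -0.001 0; 0 0 -0.001 0; 0 0 0 0; 0 0 0 0"
}}

```text
time: 7.82
tool_pos: [0.4241, -0.1743, 0.0276]
tcp_rot: [-0.547, 3.092, -0.0]
wrist_force: [-8.6, 4.3, 31.4]
width: 0.001
grip_force: 16.1
```

```bash
python3 - <<'E'
from h import *
print(bot.read_state()["wrist_force"].round(1))
im,d,P=cloud("scene"); m=(P[...,2]>.2)&(P[...,0]>.55)&(P[...,0]<.75)&(abs(P[...,1]+.1)<.15)
cv2.imwrite("pics/s1.png",im[60:300,180:420]); print(m.sum(), P[m].max(0),np.median(P[m],0))
E
```

```text
[-8.6  4.3 31.4]
3522 [0.67044804 0.00318061 0.3260201 ] [ 0.61976698 -0.0817161   0.27959346]
```

View pics/s1.png

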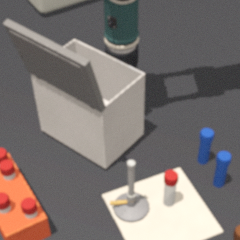

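The pedal is at its stop (31 N) and the lid stands open. Now I'll let the pedal up and go to the tube.

Emit:
{"op": "carry_out", "data": {
  "series": "0 0 0.01 0; 0 0 0.01 0; 0 0 0.015 0; 0 0 0.04 0; 0 0 0.05 0; 0 0 0.05 0; 0 0 0.05 0; 0 0 0 0; 0 0 0 0; 0 0 0 0",
  "jaw": 0.2
}}

```text
time: 9.12
tool_pos: [0.4215, -0.1734, 0.2472]
tcp_rot: [0.546, -3.091, -0.004]
wrist_force: [0.1, 0.3, -0.9]
width: 0.601
grip_force: 0.0
```

Emit:
{"op": "carry_out", "data": {
  "series": "0.01 0.052 0 -5; 0.01 0.052 0 -5; 0.01 0.052 0 -5; 0.015 0.052 0 -5; 0.015 0.052 0 -5; 0.015 0.051 0 -5; 0 0 -0.04 0; 0 0 -0.04 0; 0 0 0 0; 0 0 0 0"
}}

```text
time: 10.38
tool_pos: [0.4979, 0.1369, 0.1695]
tcp_rot: [-0.273, -3.129, 0.0]
wrist_force: [0.8, -0.3, 0.3]
width: 0.6
grip_force: 0.0
```

```bash
python3 - <<'E'
from h import *
im,d,P=cloud("wrist"); cv2.imwrite("pics/w2.png",im)
h=cv2.cvtColor(im,cv2.COLOR_BGR2HSV)
red=((h[...,0]<8)|(h[...,0]>172))&(h[...,1]>150)&(np.hypot(P[...,0]-.498,P[...,1]-.137)<.04)
q=P[red]; print(len(q),q.min(0),q.max(0))
q=q[q[:,2]>np.percentile(q[:,2],95)-.006]; print((q.min(0)+q.max(0))/2, q.max(0)-q.min(0))
t,_=eyes.read_camera("top"); cv2.imwrite("pics/t2.png",t)
E
```

```text
1377 [0.48297172 0.10301641 0.09385416] [0.51191058 0.14914067 0.25159823]
[0.49744115 0.12607854 0.17272619] [0.02893887 0.04612427 0.15774406]
```

View pics/w2.png

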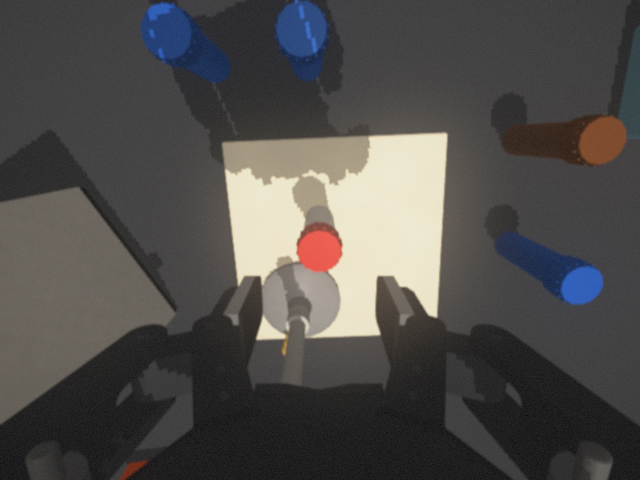

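The red cap is centred between the open fingers at (320,250), with the burner pipe clear. Going down to grip.

Emit:
{"op": "carry_out", "data": {
  "series": "0 -0.002 -0.03 0; 0 0 -0.03 0; 0 0 -0.03 0; 0 0 -0.024 0; 0 0 0 0; 0 0 0 0"
}}

```text
time: 11.22
tool_pos: [0.4994, 0.1352, 0.0572]
tcp_rot: [0.273, 3.127, 0.001]
wrist_force: [0.2, 0.4, -0.3]
width: 0.603
grip_force: 0.0
```

Emit:
{"op": "carry_out", "data": {
  "series": "0 0 0 0; 0 0 0 0; 0 0 0 0; 0 0 0 0; 0 0 0 0; 0 0 0 0; 0 0 0 0; 0 0 0 0",
  "jaw": -1,
  "grip_force": 25
}}

```text
time: 12.22
tool_pos: [0.4994, 0.1353, 0.057]
tcp_rot: [0.272, 3.127, 0.001]
wrist_force: [0.0, 0.4, 5.9]
width: 0.311
grip_force: 24.1
```

Emit:
{"op": "carry_out", "data": {
  "series": "0 0 0.02 0; 0 0 0.04 0; 0 0 0.05 0; -0.02 0 0.05 5; -0.02 0 0.05 5; 0 0 0.03 5; 0 0 0 5; 0.012 -0.044 0 5; 0.012 -0.045 0 5; 0.012 -0.045 0 0; 0.012 -0.045 0 0; 0.012 -0.045 0 0; 0.012 -0.044 0 0; 0 0 0 0; 0 0 0 0"
}}

```text
time: 14.1
tool_pos: [0.5294, -0.1327, 0.2949]
tcp_rot: [0.546, -3.093, -0.002]
wrist_force: [0.6, -0.6, -0.1]
width: 0.315
grip_force: 24.9
```

```bash
python3 - <<'E'
from h import *
im,d,P=cloud("wrist"); cv2.imwrite("pics/w3.png",im)
im,d,P=cloud("scene"); cv2.imwrite("pics/s3.png",im)
E
python3 -c "
import cv2,numpy as np
a=cv2.imread('pics/w3.png');b=cv2.imread('pics/s3.png')[0:300,150:450]
cv2.imwrite('pics/c3.png',np.hstack([cv2.resize(a,(400,300)),b]))"
```

```text
(no output)
```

View pics/c3.png

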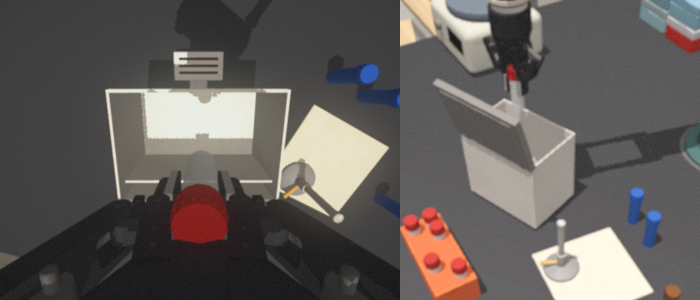

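The tube is held upright over the open pail, the pedal is up and the lid stays open. Lowering and releasing.

Emit:
{"op": "carry_out", "data": {
  "series": "0 0 -0.04 0; 0 0 -0.04 0; 0 0 -0.035 0; 0 0 -0.03 0; 0 0 0 0; 0 0 0 0"
}}

```text
time: 14.95
tool_pos: [0.5306, -0.1325, 0.1517]
tcp_rot: [-0.548, 3.092, -0.001]
wrist_force: [1.2, 0.4, -0.5]
width: 0.313
grip_force: 25.0
```

Emit:
{"op": "carry_out", "data": {
  "series": "0 0 0 0; 0 0 0 0; 0 0 0 0; 0 0 0 0; 0 0 0 0; 0 0 0 0; 0 0 0.04 0; 0 0 0.05 0; 0 0 0.06 0; 0 0 0.06 0; 0 0 0.06 0; 0 0 0.04 0; 0 0 0 0; 0 0 0 0",
  "jaw": 0.2
}}

```text
time: 16.7
tool_pos: [0.5295, -0.133, 0.4593]
tcp_rot: [0.547, -3.093, -0.001]
wrist_force: [-0.3, 0.7, -0.4]
width: 0.602
grip_force: 0.0
```

```bash
python3 - <<'E'
from h import *
im,d,P=cloud("wrist"); cv2.imwrite("pics/w4.png",im)
h=cv2.cvtColor(im,cv2.COLOR_BGR2HSV)
red=((h[...,0]<8)|(h[...,0]>172))&(h[...,1]>150)&(P[...,2]<.2)
c=np.array([.536,-.131]);a=np.deg2rad(20.1);ex=np.array([np.cos(a),np.sin(a)]);ey=np.array([-ex[1],ex[0]])
q=P[red]; b=q[:,:2]-c; print(len(q),np.median(b@ex),np.median(b@ey),np.median(q[:,2]))
im,d,P=cloud("scene"); b=P[...,:2]-c; bx,by=b@ex,b@ey
m=(P[...,2]>.2)&(bx>.05)&(bx<.16)&(abs(by)<.12)
A=np.c_[bx[m],np.ones(m.sum())]; print(m.sum(),bx[m].max(),P[m][:,2].max())
for z in(.22,.26,.30): k=m&(abs(P[...,2]-z)<.006); print(z,np.median(bx[k]),by[k].min(),by[k].max())
E
```

```text
1081 0.2746642307269317 0.03298334586947115 0.09641682181507161
3525 0.10893252304046284 0.3262319518167581
0.22 0.08208425380460949 -0.10064941257809647 0.1053370167330273
0.26 0.09291942716952811 -0.1011830624968943 0.1047529081764697
0.3 0.10350911112641528 -0.10432702207687237 0.10453322990142444
```

View pics/w4.png

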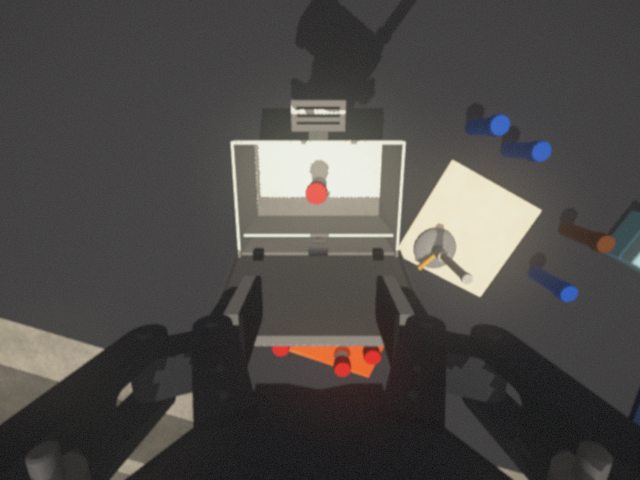

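The tube stands in the pail (cap at 317,193) and the lid is still open, with its edge at bin x of about 0.105. Next I go behind the lid and tip it shut.

Emit:
{"op": "carry_out", "data": {
  "series": "0.037 0.0135 0 0; 0.037 0.0135 0 0; 0.037 0.0135 0 0; 0.037 0.0135 0 0; 0 0 0 0; 0 0 -0.05 0; 0 0 -0.05 0; 0 0 -0.04 0; 0 0 -0.02 0; 0 0 0 0; 0 0 0 0",
  "jaw": -1
}}

```text
time: 18.18
tool_pos: [0.6786, -0.0793, 0.3026]
tcp_rot: [-0.546, 3.091, -0.002]
wrist_force: [-0.2, 0.3, 0.2]
width: -0.002
grip_force: 0.0
```

Emit:
{"op": "carry_out", "data": {
  "series": "-0.0141 -0.0052 0 0; -0.0141 -0.0052 0 0; -0.0141 -0.0052 0 0; -0.0141 -0.0052 0 0; -0.0141 -0.0052 0 0; -0.0141 -0.0052 0 0; -0.0141 -0.0052 0 0; 0 0 0 0; 0 0 0.05 0; 0 0 0.05 0; 0 0 0.04 0; 0 0 0 0; 0 0 0 0; 0 0 0 0; 0 0 0 0; 0 0 0 0; 0 0 0 0; 0 0 0 0"
}}

```text
time: 20.42
tool_pos: [0.5791, -0.1155, 0.4403]
tcp_rot: [-0.547, 3.094, -0.0]
wrist_force: [-0.1, 0.9, 0.5]
width: -0.0
grip_force: 0.0
```

```bash
python3 - <<'E'
from h import *
im,d,P=cloud("scene"); cv2.imwrite("pics/s5.png",im)
print((P[60:230,200:340,2]>.21).sum())
m=(abs(P[...,2]-.194)<.008)&(abs(P[...,0]-.55)<.2)&(abs(P[...,1]+.12)<.2); print(m.sum(),np.median(P[m][:,2]))
E
```

```text
0
4408 0.1972130833216314
```

View pics/s5.png

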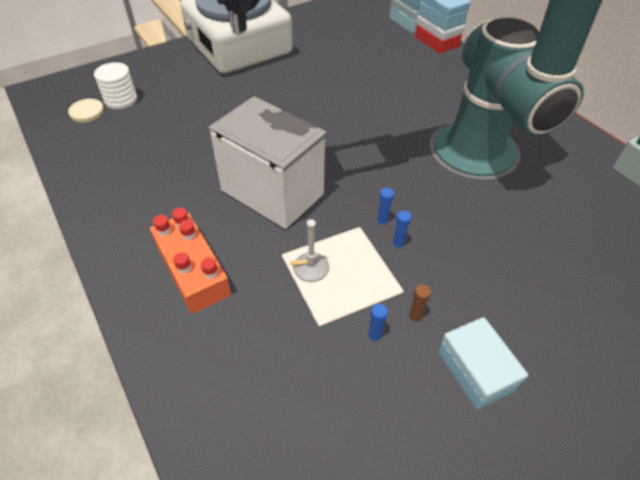

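The lid is shut at (268,133), at the same height and extent as at the start. The bystanders haven't moved and the arm is clear.

```bash
python3 -c "
from workcell import bot
print(bot.finish_job())"
```

```text
the job is handed in; nothing more can be done
None
```

The job is handed in at about 20 s of the 72 s: the used tube is in the bin, the lid is shut, the pedal is up, and the burner, rack and tip box look unmoved in the last picture; no verdict came back.

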